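# Open the laundry-tablet canister and park its lid in the dish

### The job

Open the stainless laundry-tablet canister for the next wash: tip the folded-down wire handle on its lid up past upright so that it stays up by itself, then lift the lid off by it and set it down flat, right way up, on the mat in the grey dish. Put the lid down gently, feeling for the mat and letting go only once the lid rests on it (never drop it or press it hard), and leave the canister, the dish and everything else on the shelf where they stand.

Things in the scene. Friction and masses are not known exactly. Their poses are not given: they have to be found in the camera images.
- canister: Open round brushed-steel canister, loose, about 0.9 kg, 124 mm outside diameter, 140 mm high, wall 4 mm (mouth 116 mm inside). Origin at the centre of its underside, z up. The lid rests on its rim at the start.
- lid_center (a point): Loose steel lid, about 0.22 kg, too wide to grip: flange 128 mm diameter, 4.5 mm thick; under it a plug 104 mm diameter, 12 mm deep, with 6 mm to spare in the canister's mouth; low dome, 24 mm in all. Point on the lid's axis level with the flange's underside, 12 mm above the plug's bottom: 140 mm above the shelf when seated. Axes: z up; -x to the side where the handle lies folded.
- bail_hinge (a point): Middle of the handle's hinge line, on the lid's axis, 22 mm above lid_center. y runs along the hinge line; -x is the side where the handle lies folded, roughly towards the robot at the start; z up. Lifted by its handle, the lid hangs level from this line.
- bail (a joint): Fold-down wire handle, 45 g, angle in rad about the hinge line. 0 = folded, 0.2 rad below level, its bar just outside the lid's edge; 1.77 = upright; 1.95 = its stop, 10 degrees past upright to the lid's +x side. The hinge is free: let go before upright it falls back to 0; past upright it falls to 1.95 and stays up.
- bail_bar (a point): Middle of the handle's bar, 84 mm from the hinge line, y along it: sleeve 14 mm thick, 56 mm long, on a 6 mm wire loop, 78 mm wide. Folded, it lies 82 mm from the lid's axis, 5 mm above lid_center, 11 mm clear of the flange edge, too tight for a finger, free beneath and outside: a finger leaning in at 25 to 45 degrees can carry it up from below. At 1.95 it is free for a pinch from above.
- dish: Round grey ceramic dish, loose, about 0.75 kg, 176 mm across the rim, 40 mm high, inside 134 mm across at the floor, 166 mm at the rim. A ribbed green drip mat, 120 mm across, lies in it; mats differ in thickness and its flat top is anywhere from 8 to 22 mm above the dish's underside: not reported, to be felt. The lid lies flat on it. Origin at the centre of its underside, z up.
- basket: Bystander: blue plastic peg basket, 200 x 150 x 85 mm. Origin under its centre.
- jar: Bystander: clear glass jar with a metal screw-top lid, 92 mm diameter, 135 mm high. Origin under its centre.
- nozzle: Bystander: stainless steel spray nozzle head standing on its wide face, 58 mm diameter, 112 mm high. Origin under its centre.
- spray: Bystander: trigger spray bottle, 62 mm square, 225 mm high. Origin under its centre.
- softener: Bystander: white fabric softener bottle with a blue cap, 84 mm diameter, 215 mm high. Origin under its centre.
- brush: Bystander: hand brush with a wooden handle lying on the shelf. Origin under its middle.
There are look-alikes about, which are no part of the job. What is shaped like the dish but orange or purple is not meant.

How it is judged:
By the outcome, as a careful person would: the job done as asked, in the order asked, and still so for the second after the job is handed in, with the robot touching nothing.
It also fails if it takes over 72 s, if anything falls off the work surface, if the arm or the gripper's body presses on something with over 40 N, if the wrist force passes 120 N, or if a joint passes its speed limit or range.

### The arm

A 6-joint arm with a two-finger parallel gripper is mounted at the origin on the work surface. World frame = base frame: x ahead of the robot, y to its left, z up, the work surface at z = 0. Lengths are in mm, angles in rad, forces in N, time in s.
With the tool pointing down it reaches from about 275 to 1000 mm from the base axis. Payload 8.4 kg.
Tool frame: the origin (TCP) lies midway between the tips of the shut fingers; the grasp point (between the pads) lies 19 mm behind it; z points along the fingers, y is the direction in which the jaws open and shut (so a half turn about z gives the same grasp; the last joint's range is limited). The gripper opens to 85 mm and grips with 20 to 120 N. Pads are 22 mm wide; open, the fingers measure 114 mm over their backs; the gripper's body (76 mm by 85 mm) begins 54 mm behind the grasp point. The pads swing forward as they close: fully open they stand 13 mm farther back than shut.
Start: joints at [-1.224, 0.353, 1.633, -0, 1.155, -0.002], TCP at [213.605, -587.368, 231.281] pointing down, gripper open.
Joint ranges: [-2.63, 2.63], [-0.92, 2.1], [0.06, 2.66], [-1.3, 4.44], [0, 2.69], [-3.02, 3.02]. Speed limits (rad/s): [2.22, 2.22, 2.79, 3.14, 3.14, 3.14].

### API

Orientations are given as [roll, pitch, yaw] about the fixed x, y, z axes, in that order (R = Rz(yaw) Ry(pitch) Rx(roll)).
In Python, from rig import * gives the robot as it stands.
- The arm moves only by the tool play_rows, never from a script. Its argument "moves" is a list of rows, each a list of 3 entries, a list of its own where there are three numbers: the shift along the tool's x, y, z in m, then the turn, a rotation vector about the tool's x, y, z in rad, then the opening in per cent of the stroke, from 0 (shut) to 100 (fully open). In form: [[[x, y, z], [rx, ry, rz], fingers], ...]. A call has 1 to 20 rows; each row shifts and turns the commanded pose from where the row before left it, along the tool's axes as they then stand; what a row does not reach is not made up. A row lasts 1/10 s, in which the tool goes at most 50 mm and 8.59 degrees, less where a joint would pass 70% of its speed; a pose out of reach is approached as far as the arm can. A call is refused whole if a number of a shift passes 0.05 or a number of a turn 0.15, either way. A call with a gripper value outside its range is refused whole. The fingers move at their own pace and stop on an object; "squeeze" is the grip in N (left out, the last holds). Time passes only in rows, so rows that do not move let the fingers close. It gives the time, the measured TCP pose, the force and the opening at its end, in the units of the state.
- sense(): the state, without advancing time (a new reading comes with each control period).
- grab_frame(name): name is "side" or "top" or "wrist"; returns a dict with "pixels" (384x512x3 uint8, red, green, blue), "intrinsics" (3x3 intrinsics, pixels), "R" (3x3) and "t" (3): a world point X has camera coordinates R X + t. Camera axes: x right, y down, z forward; pixel columns grow to the right and rows downward; lengths in mm; the calibration is good to about 2 mm. A picture is of the moment at which its call begins. There is no depth.
- sign_off(): hands the job in, once; it reports no verdict.
The state is a dict: "clock": time; "qpos": joint angles; "qvel": joint speeds; "joint_efforts": joint torques, N m; "eef_pos": TCP position; "tcp_rot": TCP orientation; "contact_force": force on the tool from outside, world axes, zero at the start; "wrist_torque": the same for the moment, N m; "opening": opening from 0.0 (shut) to 1.0 (fully open).
Only numpy, scipy, OpenCV 4.12 (cv2) and the standard library are available. Lean on these libraries where they do the work, as an engineer would, in place of code of your own. Each camera call takes 0.05 s, during which the arm holds its last target. There are 200 camera calls.

## Working session

There is one attempt and no reset: what is moved stays moved. The work goes in short steps, Python scripts to look and compute and a tool call to move; the robot and the scene stay as the last step left them, time stands still between calls to the robot, and variables do not carry over. Pictures are saved under pics/ and viewed, about 8 in all and at most 12, crops included, and the job is handed in when it is done.

Besides the shell and the picture viewer there is one more tool, called by a JSON object that holds its "op" and its "data", one argument or row to a line. play_rows: Moves the arm, as the interface text tells. Its arguments: {"type":"object","properties":{"moves":{"type":"array"},"squeeze":{"type":"number"}},"required":["moves"]}

```bash
mkdir -p pics; ls; cat > h.py <<'E'
from rig import *
import numpy as np, cv2
from scipy.spatial.transform import Rotation as Rn
def save(name,fn):
    f=grab_frame(name); np.savez('pics/'+fn+'.npz',**{k:np.array(f[k]) for k in('pixels','intrinsics','R','t')})
    cv2.imwrite('pics/'+fn+'.png',np.ascontiguousarray(f['pixels'][:,:,::-1])); return f
def load(fn): return dict(np.load('pics/'+fn+'.npz'))
def proj(f,X):
    c=np.array(f['R'])@np.array(X,float)+np.array(f['t']); p=np.array(f['intrinsics'])@c; return p[:2]/p[2]
def ray(f,uv):
    R=np.array(f['R']); o=-R.T@np.array(f['t']); d=R.T@np.linalg.solve(np.array(f['intrinsics']),[uv[0],uv[1],1]); return o,d/np.linalg.norm(d)
def plane(f,uv,z):
    o,d=ray(f,uv); return o+d*(z-o[2])/d[2]
E
python3 - <<'E'
from h import *
a=save('side','s0');b=save('top','t0')
for f in(a,b): print(ray(f,(256,192)))
cv2.imwrite('pics/both.png',np.hstack([cv2.resize(x['pixels'][:,:,::-1],(400,300)) for x in(a,b)]))
print(sense())
E
```

```text
pics
(array([-178.19266468,  815.19422445, 1212.35986503]), array([ 0.45995569, -0.53724327, -0.70697273]))
(array([ 3.84413533e+02, -1.09713593e+00,  1.44384121e+03]), array([ 0.06467837,  0.01162501, -0.99783845]))
{'clock': 0.1, 'qpos': array([-1.22437596e+00,  3.53633270e-01,  1.63406807e+00, -6.33616805e-05,
        1.15520969e+00, -2.39067361e-03]), 'qvel': array([ 0.00040473, -0.00043368, -0.00350609, -0.00118666,  0.00035841,
       -0.000982  ]), 'joint_efforts': array([-1.66680922e-03, -6.06353402e+01, -3.42822576e+01, -2.95712016e-04,
        3.87370397e-03,  1.79476325e-05]), 'eef_pos': array([ 213.45061074, -586.95400739,  230.59923921]), 'tcp_rot': array([-3.14027413e+00,  5.47825457e-05,  3.48836695e-01]), 'contact_force': array([ 0.15178592, -0.04280155,  0.67145207]), 'wrist_torque': array([ 0.02260609,  0.01914299, -0.00818184]), 'opening': 0.9987489731157997}
```

View pics/t0.png

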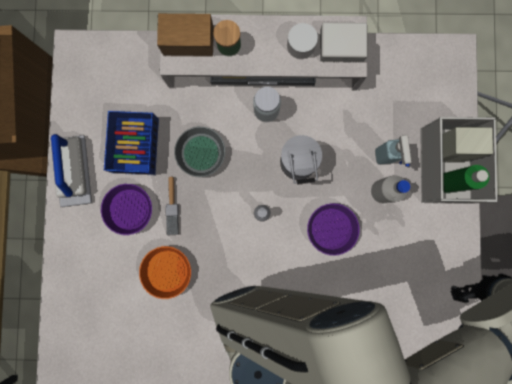

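View pics/s0.png

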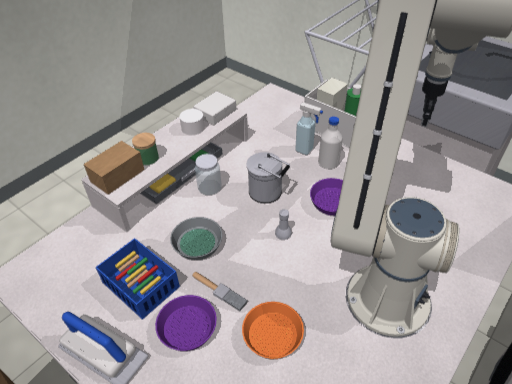

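The top view shows the canister with its wire handle at about (300,158), bar near (305,180). Four round dishes are visible. The grey one with the green mat at (200,151) fits the description; the purple ones at (127,208) and (334,228) and the orange one at (165,272) are look-alikes. The side view agrees, with the canister at (265,178) and the grey dish at (197,240). I'll confirm with one enlarged crop.

```bash
python3 - <<'E'
from h import *
t=load('t0');s=load('s0')
a=cv2.resize(t['pixels'][110:210,160:350,::-1],None,fx=4,fy=4,interpolation=cv2.INTER_CUBIC)[:, :760]
b=cv2.resize(s['pixels'][145:215,230:305,::-1],None,fx=4,fy=4,interpolation=cv2.INTER_CUBIC)
c=np.zeros((400+0,800,3),np.uint8)
cv2.imwrite('pics/c0.png',a);cv2.imwrite('pics/c1.png',b)
# green mat centre, dish
for n,f in(('t',t),('s',s)):
    hsv=cv2.cvtColor(np.ascontiguousarray(f['pixels']),cv2.COLOR_RGB2HSV)
    m=((hsv[...,0]>60)&(hsv[...,0]<95)&(hsv[...,1]>70)).astype(np.uint8)
    k,l,st,ce=cv2.connectedComponentsWithStats(m)
    for i in range(1,k):
        if st[i,4]>150: print(n,st[i],ce[i],plane(f,ce[i],15))
print(plane(t,(300,158),150),plane(t,(305,180),150), plane(t,(262,213),112),plane(t,(395,188),215),plane(t,(395,150),225),plane(t,(267,103),135))
E
```

```text
t [185 137  33  33 854] [200.69555035 152.68149883] [609.82796495 208.63707261  15.        ]
t [444 165  46  27 777] [463.30630631 179.10553411] [ 532.4584627  -688.49691118   15.        ]
s [345  88  15  28 270] [351.47777778 102.12222222] [ 627.135176   -829.35152021   15.        ]
s [140 144  18  20 238] [149.19747899 154.8907563 ] [1082.64678579   10.30709851   15.        ]
s [180 229  35  27 717] [197.08786611 242.09483961] [605.32669045 214.22020011  15.        ]
[ 576.42942111 -121.01588566  150.        ] [ 507.99462538 -137.14268538  150.        ] [404.22219686  -5.77105386 112.        ] [ 482.43856462 -393.47678963  215.        ] [ 593.01004275 -390.9337238   225.        ] [753.24543868 -15.99436829 135.        ]
```

View pics/c0.png

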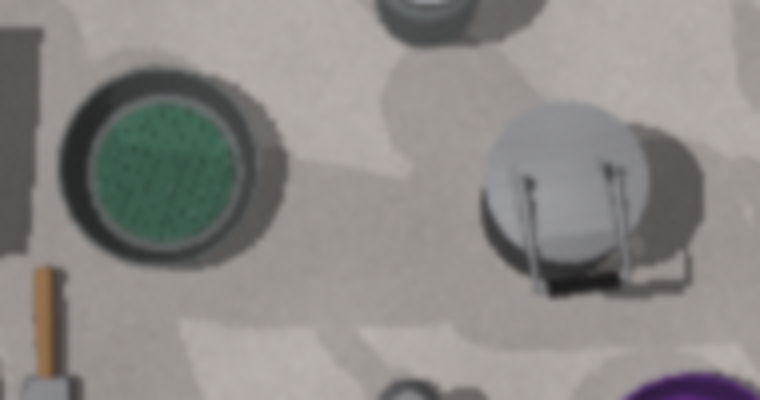

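The crop shows the grey dish with its green mat at crop (165,168), which is full-image (201,152). The canister lid is at crop (567,183), full-image (302,156). Its handle is folded towards the robot, with the black sleeve at about (306,181). These are the right objects. Next I'll measure them more finely.

```bash
python3 - <<'E'
from h import *
t=load('t0');s=load('s0')
def dark(f,box,th):
    x0,y0,x1,y1=box; g=f['pixels'][y0:y1,x0:x1].max(2); m=(g<th).astype(np.uint8)
    k,l,st,ce=cv2.connectedComponentsWithStats(m)
    for i in range(1,k):
        if st[i,4]>4: print('  ',st[i]+[x0,y0,0,0,0],ce[i]+[x0,y0])
print('top');dark(t,(285,145,325,192),50)
print('side');dark(s,(245,145,305,190),50)
P=lambda x,y:((x+.5)/4-.5+160,(y+.5)/4-.5+110)
c=plane(t,P(568,183),144.5);print('flange c',c,[np.linalg.norm(plane(t,P(*q),144.5)[:2]-c[:2]) for q in((487,180),(649,180),(568,102))])
h1=plane(t,P(528,180),162);h2=plane(t,P(610,170),162);print('hinge',h1,h2,(h1+h2)/2,np.linalg.norm(h1-h2))
d=(h1-h2)[:2];print('yaw hinge',np.arctan2(-d[0],d[1]))
b1=plane(t,P(548,287),145);b2=plane(t,P(620,280),145);print('bar',(b1+b2)/2,np.linalg.norm(b1-b2));
v=((h1+h2)/2-(b1+b2)/2)[:2];print('yaw bar',np.arctan2(v[1],v[0]),np.linalg.norm(v))
# dish rim circle, top: grey rim outer by crop
r=[plane(t,P(*q),40)[:2] for q in((60,165),(256,165),(158,68),(158,266))];print('dish',np.mean(r[:2],0),np.mean(r[2:],0),np.linalg.norm(r[0]-r[1]),np.linalg.norm(r[2]-r[3]))
E
```

```text
top
   [297 177  18   6  69] [305.08695652 179.8115942 ]
side
   [279 165  10  11  37] [284.21621622 170.18918919]
flange c [ 585.58435384 -126.51198684  144.5       ] [np.float64(63.23138292469927), np.float64(63.157424272358945), np.float64(63.98720689689983)]
hinge [584.74793871 -94.02695769 162.        ] [ 593.45385188 -157.02748011  162.        ] [ 589.1008953 -125.5272189  162.       ] 63.59920400011496
yaw hinge 0.1373182865810135
bar [ 506.94150788 -139.61584734  145.        ] 56.15964919823967
yaw bar 0.16982748525922317 83.35858918895902
dish [611.98073512 210.54516214] [610.62151051 210.42953353] 166.5267753518585 169.33599402807974
```

Sizes check: flange radius 63 mm against 64, bar 56 mm long against 56, hinge to bar 83 mm against 82. So the lid axis is about (586,-126) with yaw about 0.15, and the dish is at about (610,210). I'm moving to a hover point near the handle.

{"op": "play_rows", "data": {
  "moves": [
    [[0, 0, -0.015], [0, 0, -0.137], 100],
    [[0, 0, -0.015], [0, 0, -0.137], 100],
    [[0, 0, -0.015], [0, 0, -0.137], 100],
    [[0, 0, -0.015], [0, 0, -0.137], 100],
    [[0, 0, -0.015], [0, 0, -0.137], 100],
    [[0, 0, -0.015], [0, 0, -0.137], 100],
    [[0, 0, -0.015], [0, 0, -0.137], 100],
    [[0, 0, -0.015], [0, 0, -0.137], 100],
    [[0, 0, -0.015], [0, 0, -0.137], 100],
    [[0, 0, -0.015], [0, 0, -0.137], 100]
  ]
}}

```text
clock: 1.1
eef_pos: [213.5, -587.1, 381.4]
tcp_rot: [-3.141, -0.001, 1.724]
contact_force: [0.2, 0.4, 0.2]
opening: 0.997
```

{"op": "play_rows", "data": {
  "moves": [
    [[0.0287, 0.0229, 0], [0, 0, 0], 0],
    [[0.0287, 0.0229, 0], [0, 0, 0], 0],
    [[0.0287, 0.0229, 0], [0, 0, 0], 0],
    [[0.0287, 0.0229, 0], [0, 0, 0], 0],
    [[0.0287, 0.0229, 0], [0, 0, 0], 0],
    [[0.0287, 0.0229, 0], [0, 0, 0], 0],
    [[0.0287, 0.0229, 0], [0, 0, 0], 0],
    [[0.0287, 0.0229, 0], [0, 0, 0], 0],
    [[0.0287, 0.0229, 0], [0, 0, 0], 0],
    [[0.0287, 0.0229, 0], [0, 0, 0], 0],
    [[0.0287, 0.0229, 0], [0, 0, 0], 0],
    [[0.0287, 0.0229, 0], [0, 0, 0], 0],
    [[0.0287, 0.0229, 0], [0, 0, 0], 0],
    [[0.0287, 0.0229, 0], [0, 0, 0], 0],
    [[0, 0, 0], [0, 0, 0], 0],
    [[0, 0, 0], [0, 0, 0], 0],
    [[0, 0, 0], [0, 0, 0], 0]
  ]
}}

```text
clock: 2.8
eef_pos: [471.0, -143.2, 381.1]
tcp_rot: [-3.141, 0.0, 1.719]
contact_force: [-0.5, 0.3, 0.2]
opening: 0.0
```

```bash
python3 - <<'E'
from h import *
f=save('wrist','w1');f2=save('top','t1')
s=sense();print(s['eef_pos'],s['tcp_rot'],s['qpos'],s['contact_force'],s['opening'])
print(ray(f,(256,192)), [proj(f,p) for p in((586,-126,144),(507,-139,145))])
E
```

```text
[ 470.95632577 -143.53232895  381.22989063] [-3.14131236e+00  1.31461488e-04  1.71748976e+00] [-2.98705205e-01  2.49435663e-02  1.70896617e+00 -2.42603399e-04
  1.40787924e+00 -4.45359245e-01] [ 0.00172238 -0.70203951  0.16758502] 0.0008139517415484804
(array([459.97283497, -61.2570847 , 522.34604548]), array([ 0.05187281, -0.33672019, -0.94017484])) [array([345.33292467, 152.06309146]), array([282.90312422, 153.13934138])]
```

View pics/w1.png

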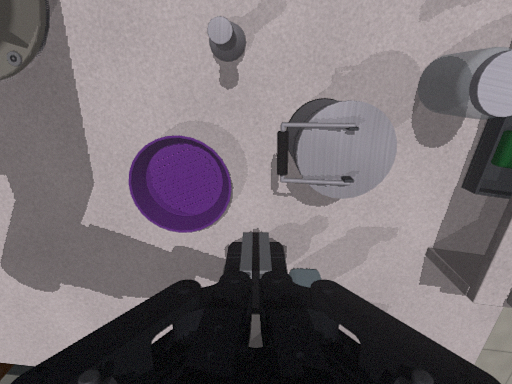

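The wrist view shows the lid disc centred near (346,149), the hinge ends at (352,128) and (347,180), and the sleeve at (282,153). That matches the projected estimates (345,152) and (283,153). I'll refine and work out the push path.

```bash
python3 - <<'E'
from h import *
f=load('w1')
g=f['pixels'].max(2)
m=(g[120:185,270:295]<45).astype(np.uint8);k,l,st,ce=cv2.connectedComponentsWithStats(m)
for i in range(1,k):
    if st[i,4]>50: print(st[i],ce[i]+[270,120]);print('bar',plane(f,ce[i]+[270,120],145))
gray=cv2.medianBlur(cv2.cvtColor(f['pixels'],cv2.COLOR_RGB2GRAY),3)
c=cv2.HoughCircles(gray[80:220,270:420],cv2.HOUGH_GRADIENT,1,200,param1=80,param2=15,minRadius=44,maxRadius=56)
print(c); c=c[0,0]+[270,80,0]
p=plane(f,c[:2],144.5);print('lid',p,'r',np.linalg.norm(plane(f,c[:2]+[c[2],0],144.5)-p))
h1=plane(f,(352,128),162);h2=plane(f,(347,180),162);print(h1,h2,(h1+h2)/2);d=(h1-h2)[:2];print('yaw',np.arctan2(-d[0],d[1]))
# rays bar: wrist & top triangulate
t=load('t0');o1,d1=ray(f,(282.3,153));o2,d2=ray(t,(305.1,179.8))
a=np.linalg.lstsq(np.c_[d1,-d2],o2-o1,rcond=None)[0];print('tri bar',o1+a[0]*d1,o2+a[1]*d2)
E
```

```text
[  7  11  11  44 415] [282.03614458 152.40963855]
bar [ 505.73530498 -138.22821436  145.        ]
[[[72.5 62.5 54.3]]]
lid [ 579.28780027 -114.43665373  144.5       ] r 68.75096918569879
[580.76202867 -93.37864211 162.        ] [ 590.78407265 -157.47822455  162.        ] [ 585.77305066 -125.42843333  162.        ]
yaw 0.1550954880535196
tri bar [ 505.94965034 -138.5069797   147.08058788] [ 508.88258517 -137.73284793  147.2805674 ]
```

Hough picked the shadow (radius 69), so I'm discarding it. The hinge and bar agree on axis (587,-126), yaw 0.155, and a bar distance of 81.7 mm. Next I'll tilt the shut fingers 35 degrees inward and descend outside the bar.

{"op": "play_rows", "data": {
  "moves": [
    [[0, 0, 0], [-0.122, 0, 0], 0],
    [[0, 0, 0], [-0.122, 0, 0], 0],
    [[0, 0, 0], [-0.122, 0, 0], 0],
    [[0, 0, 0], [-0.122, 0, 0], 0],
    [[0, 0, 0], [-0.122, 0, 0], 0],
    [[0, -0.0135, 0.018], [0, 0, 0], 0],
    [[0, -0.0135, 0.018], [0, 0, 0], 0],
    [[0, -0.0135, 0.018], [0, 0, 0], 0],
    [[0, -0.0135, 0.018], [0, 0, 0], 0],
    [[0, -0.0135, 0.018], [0, 0, 0], 0],
    [[0, -0.0135, 0.018], [0, 0, 0], 0],
    [[0, 0, 0], [0, 0, 0], 0],
    [[0, 0, 0], [0, 0, 0], 0]
  ]
}}

```text
clock: 4.2
eef_pos: [466.8, -143.9, 246.7]
tcp_rot: [2.532, -0.0, 1.717]
contact_force: [0.1, -0.1, 0.0]
opening: 0.0
```

```bash
cat >> h.py <<'E'
C=np.array([587,-126.]);Y=0.155;U=np.array([np.cos(Y),np.sin(Y)]);V=np.array([-U[1],U[0]])
def st():
    s=sense();p=s['eef_pos'];R=Rn.from_euler('xyz',s['tcp_rot']).as_matrix()
    print('clk',round(s['clock'],2),'s,v,z',np.round([(p[:2]-C)@U,(p[:2]-C)@V,p[2]],1),'F',np.round(s['contact_force'],1),'op',round(s['opening'],3),'q',np.round(s['qpos'],2));return p,R
def go(s,v,z):
    p,R=st();w=np.r_[C+s*U+v*V,z];print('  to go, tool mm',np.round(R.T@(w-p),1))
E
python3 - <<'E'
from h import *
go(-125,0,114.6)
p,R=st();print(np.round(R,3))
E
```

```text
clk 4.2 s,v,z [-121.5    0.8  246.7] F [ 0.1 -0.1  0. ] op 0.0 q [-0.57 -0.08  2.27  0.73  0.6  -1.25]
  to go, tool mm [ -0.9 -78.5 106.3]
clk 4.2 s,v,z [-121.5    0.8  246.7] F [ 0.1 -0.1  0. ] op 0.0 q [-0.57 -0.08  2.27  0.73  0.6  -1.25]
[[-0.146  0.811  0.566]
 [ 0.989  0.12   0.084]
 [ 0.     0.573 -0.82 ]]
```

{"op": "play_rows", "data": {
  "moves": [
    [[0, -0.0131, 0.0177], [0, 0, 0], 0],
    [[0, -0.0131, 0.0177], [0, 0, 0], 0],
    [[0, -0.0131, 0.0177], [0, 0, 0], 0],
    [[0, -0.0131, 0.0177], [0, 0, 0], 0],
    [[0, -0.0131, 0.0177], [0, 0, 0], 0],
    [[0, -0.0131, 0.0177], [0, 0, 0], 0],
    [[0, 0, 0], [0, 0, 0], 0],
    [[0, 0, 0], [0, 0, 0], 0]
  ]
}}

```text
clock: 5.0
eef_pos: [464.3, -144.3, 115.4]
tcp_rot: [2.53, -0.0, 1.718]
contact_force: [0.6, 0.2, 0.1]
opening: -0.003
```

```bash
python3 - <<'E'
from h import *
go(-101,0,114.6)
# arc steps
th=.611;n=np.array([np.cos(th),np.sin(th)]);d=np.array([np.sin(th),-np.cos(th)])
for F in(np.linspace(-.2,1.72,20),):
    b=84*np.c_[-np.cos(F),np.sin(F)];D=np.diff(b,axis=0);print(np.round(np.c_[D@n,D@d]/1000,4).tolist())
f=save('wrist','w2');save('side','s2')
E
```

```text
clk 5.0 s,v,z [-124.1    0.9  115.4] F [0.6 0.2 0.1] op -0.003 q [-0.58  0.21  2.39  1.43  0.39 -2.05]
  to go, tool mm [-0.7 18.5 13.9]
[[0.0038, -0.0076], [0.0045, -0.0072], [0.0052, -0.0067], [0.0059, -0.0061], [0.0065, -0.0055], [0.007, -0.0048], [0.0074, -0.0041], [0.0078, -0.0033], [0.0081, -0.0025], [0.0083, -0.0017], [0.0084, -0.0008], [0.0085, 0.0], [0.0084, 0.0009], [0.0083, 0.0017], [0.0081, 0.0026], [0.0078, 0.0034], [0.0074, 0.0041], [0.007, 0.0049], [0.0064, 0.0055]]
```

View pics/w2.png

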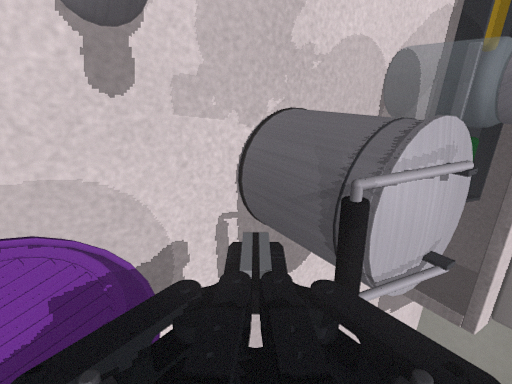

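The wrist view shows the shut fingers (tip about (256,240)) outside and below the black sleeve, which runs from (355,200) to (348,300). There is clear space beneath it. I'll move in and start lifting.

{"op": "play_rows", "data": {
  "moves": [
    [[0, 0.0046, 0.0035], [0, 0, 0], 0],
    [[0, 0.0046, 0.0035], [0, 0, 0], 0],
    [[0, 0.0046, 0.0035], [0, 0, 0], 0],
    [[0, 0.0046, 0.0035], [0, 0, 0], 0],
    [[0, 0, 0], [0, 0, 0], 0]
  ]
}}

```text
clock: 5.6
eef_pos: [487.2, -140.3, 113.5]
tcp_rot: [2.531, 0.0, 1.72]
contact_force: [-0.3, 0.7, -0.5]
opening: 0.0
```

{"op": "play_rows", "data": {
  "moves": [
    [[0, 0.004, 0], [0, 0, 0], 0],
    [[0, 0.004, 0], [0, 0, 0], 0],
    [[0, 0.004, 0], [0, 0, 0], 0],
    [[0, 0.0019, -0.0038], [0, 0, 0], 0],
    [[0, 0.0019, -0.0038], [0, 0, 0], 0],
    [[0, 0.0045, -0.0072], [0, 0, 0], 0],
    [[0, 0.0052, -0.0067], [0, 0, 0], 0],
    [[0, 0.0059, -0.0061], [0, 0, 0], 0],
    [[0, 0.0065, -0.0055], [0, 0, 0], 0],
    [[0, 0, 0], [0, 0, 0], 0]
  ]
}}

```text
clock: 6.6
eef_pos: [498.6, -138.9, 163.1]
tcp_rot: [2.531, 0.001, 1.719]
contact_force: [-3.4, -1.0, 0.4]
opening: 0.004
```

```bash
python3 - <<'E'
from h import *
st()
f=save('wrist','w3');g=save('side','s3')
cv2.imwrite('pics/m3.png',np.hstack([cv2.resize(f['pixels'][:,:,::-1],(400,300)),cv2.resize(g['pixels'][120:225,220:360,::-1],(400,300))]))
E
```

```text
clk 6.6 s,v,z [-89.3   0.9 163.1] F [-3.4 -1.   0.4] op 0.004 q [-0.51  0.12  2.31  1.08  0.41 -1.61]
```

View pics/m3.png

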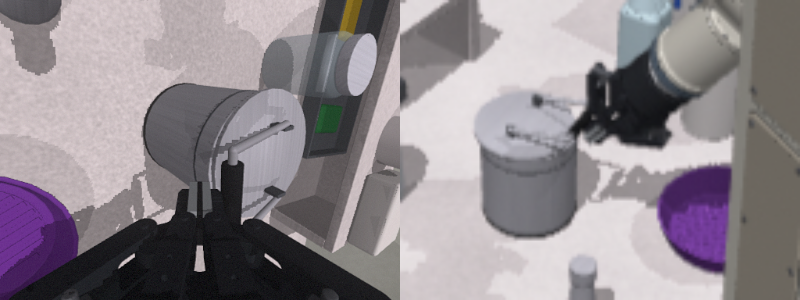

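```bash
python3 - <<'E'
from h import *
f=load('w3');g=load('s3');s0=load('s0')
# shift of canister body in the side view s0->s3 (left part free of arm)
a=cv2.cvtColor(s0['pixels'],cv2.COLOR_RGB2GRAY);b=cv2.cvtColor(g['pixels'],cv2.COLOR_RGB2GRAY)
T=a[150:205,240:275];r=cv2.matchTemplate(b[140:215,230:285],T,cv2.TM_CCOEFF_NORMED);print(cv2.minMaxLoc(r)[1::2],'expected (10,10)')
print('mean diff',np.abs(a[150:205,240:262].astype(int)-b[150:205,240:262]).mean())
o,d=ray(f,(296,248))
# intersect ray w/ cylinder r=84 about hinge line: find point on handle circle
H=np.r_[C,162.];
for k in np.arange(100,700,1.):
    X=o+k*d;rel=X-H;s=rel[:2]@U
    if abs(np.hypot(s,rel[2])-84)<.7 and s<40: print(np.round(k),'s,v,z',round(s,1),round(rel[:2]@V,1),round(X[2],1),'phi',np.arctan2(rel[2],-s))
for ph in(-.2,0,.2,.4,.6): 
    X=np.r_[C-84*np.cos(ph)*U,162+84*np.sin(ph)];print(ph,np.round(proj(f,X)),np.round(proj(g,X)))
E
```

```text
(0.9686132669448853, (10, 10)) expected (10,10)
mean diff 9.562809917355372
149.0 s,v,z -80.9 8.7 185.6 phi 0.2834119873187445
150.0 s,v,z -80.3 8.2 184.9 phi 0.2782303184802611
317.0 s,v,z 19.1 -76.4 80.7 phi -1.80163588172694
318.0 s,v,z 19.7 -76.9 80.1 phi -1.8068192677350456
-0.2 [248. 233.] [284. 171.]
0 [262. 245.] [285. 167.]
0.2 [284. 258.] [284. 163.]
0.4 [314. 270.] [283. 160.]
0.6 [350. 280.] [281. 156.]
```

The handle follows as planned (phi about 0.28) and the canister template has not shifted. The force is 3.4 N inward, so I'll relieve it slightly outward and continue the arc while watching the force.

{"op": "play_rows", "data": {
  "moves": [
    [[0, -0.0016, -0.0011], [0, 0, 0], 0],
    [[0, 0.005, -0.0056], [0, 0, 0], 0],
    [[0, 0.007, -0.0048], [0, 0, 0], 0],
    [[0, 0, 0], [0, 0, 0], 0]
  ]
}}

```text
clock: 7.1
eef_pos: [500.3, -138.4, 177.9]
tcp_rot: [2.531, 0.0, 1.719]
contact_force: [-3.7, -0.3, 2.0]
opening: 0.0
```

```bash
python3 - <<'E'
from h import *
st()
E
```

```text
clk 7.1 s,v,z [-87.5   1.1 177.9] F [-3.7 -0.3  2. ] op 0.0 q [-0.5   0.09  2.29  0.99  0.43 -1.51]
```

The force on the tool points along the handle, outward and up. That suggests the bar is wedged against the wider knuckle behind the finger pad. I'll back off along the finger so the bar sits nearer the tip.

{"op": "play_rows", "data": {
  "moves": [
    [[0, 0, -0.003], [0, 0, 0], 0],
    [[0, 0, -0.003], [0, 0, 0], 0],
    [[0, 0, 0], [0, 0, 0], 0]
  ]
}}

```text
clock: 7.4
eef_pos: [496.7, -139.0, 182.6]
tcp_rot: [2.531, -0.0, 1.719]
contact_force: [0.5, -0.4, -0.6]
opening: 0.002
```

```bash
python3 - <<'E'
from h import *
st()
E
```

```text
clk 7.4 s,v,z [-91.3   1.1 182.6] F [ 0.5 -0.4 -0.6] op 0.002 q [-0.51  0.08  2.3   0.97  0.44 -1.49]
```

{"op": "play_rows", "data": {
  "moves": [
    [[0, 0.0078, -0.0033], [0, 0, 0], 0],
    [[0, 0.0081, -0.0025], [0, 0, 0], 0],
    [[0, 0.0083, -0.0017], [0, 0, 0], 0],
    [[0, 0.0084, -0.0008], [0, 0, 0], 0],
    [[0, 0.0085, 0], [0, 0, 0], 0],
    [[0, 0.0042, 0], [0, 0, 0], 0],
    [[0, 0, 0], [0, 0, 0], 0]
  ]
}}

```text
clock: 8.1
eef_pos: [529.2, -134.1, 215.5]
tcp_rot: [2.531, 0.0, 1.719]
contact_force: [-0.0, -0.8, -0.3]
opening: 0.001
```

```bash
python3 - <<'E'
from h import *
st()
f=save('wrist','w4');g=save('side','s4')
for ph in(.7,.9,1.1,1.3): 
    X=np.r_[C-84*np.cos(ph)*U,162+84*np.sin(ph)];print(ph,np.round(proj(f,X)),np.round(proj(g,X)))
cv2.imwrite('pics/m4.png',np.hstack([cv2.resize(f['pixels'][:,:,::-1],(400,300)),cv2.resize(g['pixels'][120:225,220:360,::-1],(400,300))]))
E
```

```text
clk 8.1 s,v,z [-58.3   0.9 215.5] F [-0.  -0.8 -0.3] op 0.001 q [-0.46  0.06  2.22  0.8   0.47 -1.25]
0.7 [246. 253.] [280. 154.]
0.9 [278. 256.] [277. 150.]
1.1 [311. 255.] [273. 146.]
1.3 [340. 251.] [269. 144.]
```

View pics/m4.png

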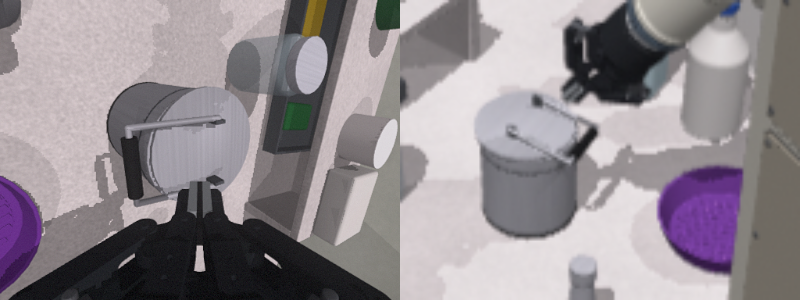

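The two-panel picture shows that the bar slipped off the tip and the handle is folded again (left panel, sleeve at (133,170)). The canister stands where it was. I'll look at the fingertip profile with a millimetre grid, and check whether the lid shifted.

```bash
python3 - <<'E'
from h import *
f=load('w4');p,R=st()
x0,y0,S=190,215,7
im=cv2.resize(f['pixels'][y0:y0+85,x0:x0+114,::-1],None,fx=S,fy=S,interpolation=cv2.INTER_CUBIC).copy()
for k in range(0,41,10):
    for h in range(-20,21,5):
        for xx,col in((11,(0,255,255)),(0,(0,0,255))):
            q=(proj(f,p-k*R[:,2]+h*R[:,1]+xx*R[:,0])-[x0,y0]+.5)*S
            cv2.circle(im,tuple(int(v) for v in q),3,col,-1)
            if h==0: cv2.putText(im,str(k),tuple(int(v) for v in q),0,.5,col,1)
cv2.imwrite('pics/g4.png',im)
m=(f['pixels'].max(2)<60)
# hinge check
for v in(-32,32): print('hinge proj',proj(f,np.r_[C+v*V,162]))
print('bar0 proj',proj(f,np.r_[C-82*U,145]))
E
```

```text
clk 8.2 s,v,z [-59.    1.1 214.9] F [0.  0.3 0.1] op 0.001 q [-0.46  0.06  2.22  0.8   0.47 -1.26]
hinge proj [276.36976395 233.84955203]
hinge proj [277.95459905 156.84069579]
bar0 proj [166.28883429 215.22539365]
```

View pics/g4.png

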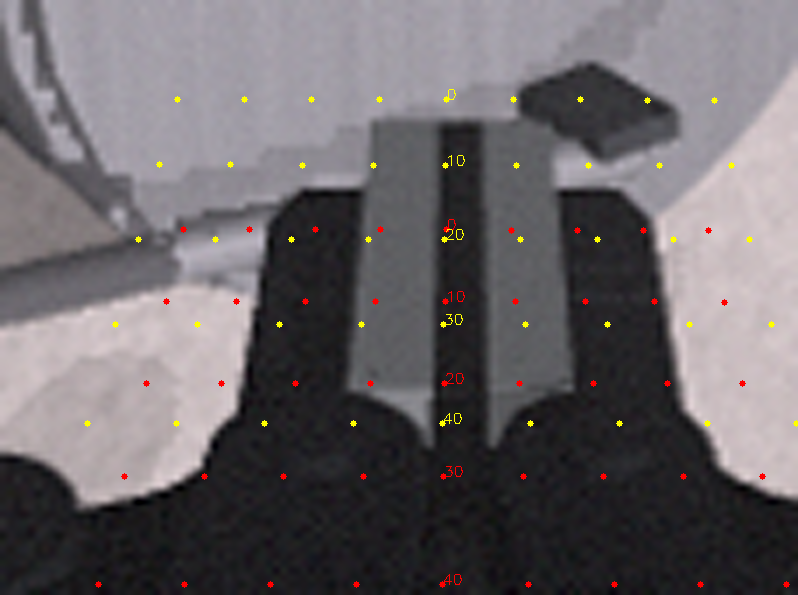

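The grid explains the slip: the thin pads (half-width 6 mm) stick out about 10 mm beyond the wider black finger (half-width 14 mm), and the bar sat on that step near the tip. I'll retry with the bar carried on the black flank, about 23 mm behind the tip.

{"op": "play_rows", "data": {
  "moves": [
    [[0, -0.018, -0.0126], [0, 0, 0], 0],
    [[0, -0.018, -0.0126], [0, 0, 0], 0],
    [[0, -0.018, -0.0126], [0, 0, 0], 0],
    [[0, 0, 0], [0, 0, 0], 0],
    [[0, -0.0122, 0.0175], [0, 0, 0], 0],
    [[0, -0.0122, 0.0175], [0, 0, 0], 0],
    [[0, -0.0122, 0.0175], [0, 0, 0], 0],
    [[0, -0.0122, 0.0175], [0, 0, 0], 0],
    [[0, -0.0122, 0.0175], [0, 0, 0], 0],
    [[0, 0, 0], [0, 0, 0], 0],
    [[0, 0, 0], [0, 0, 0], 0]
  ]
}}

```text
clock: 9.3
eef_pos: [463.7, -143.6, 108.4]
tcp_rot: [2.533, -0.002, 1.718]
contact_force: [-0.0, 0.2, -0.7]
opening: -0.002
```

```bash
python3 - <<'E'
from h import *
go(-94.2,0,108.3);go(-86,0,114)
f=save('wrist','w5')
m=(f['pixels'].max(2)<45).astype(np.uint8)
for ph in(-.2,): 
    X=np.r_[C-84*np.cos(ph)*U,162+84*np.sin(ph)];q=proj(f,X);print(q)
    for v in(-28,28):print(proj(f,X+np.r_[v*V,0]))
cnt=f['pixels'].max(2)[150:330,300:420]<45
k,l,stt,ce=cv2.connectedComponentsWithStats(cnt.astype(np.uint8))
for i in range(1,k):
    if stt[i,4]>100: print(stt[i]+[300,150,0,0,0],ce[i]+[300,150])
E
```

```text
clk 9.3 s,v,z [-124.5    1.6  108.4] F [-0.   0.2 -0.7] op -0.002 q [-0.57  0.22  2.4   1.48  0.39 -2.1 ]
  to go, tool mm [-1.4 24.8 17.4]
clk 9.3 s,v,z [-124.5    1.6  108.4] F [-0.   0.2 -0.7] op -0.002 q [-0.57  0.22  2.4   1.48  0.39 -2.1 ]
  to go, tool mm [-1.3 34.8 17.4]
[363.23638966 256.27176124]
[357.5594957  300.94374024]
[369.6234457  206.01145429]
[342 188  12  77 144] [345.76388889 224.06944444]
[ 300  202  114  128 6077] [351.11650485 284.38505842]
```

```bash
python3 - <<'E'
from h import *
f=load('w5')
for y in(215,225,235,250): 
    r=np.where(f['pixels'].max(2)[y,300:420]<45)[0]+300;print(y,r.min() if len(r) else None,r.max() if len(r) else None,len(r))
f=load('w5');X=np.r_[C-82*U,145.]
for v in(10,20):print(proj(f,X+np.r_[v*V,0]))
for z,s in((145,-85),(147,-82),(145,-79)):print(s,z,proj(f,np.r_[C+s*U+15*V,z]))
E
```

```text
215 345 384 32
225 343 382 31
235 343 381 30
250 343 379 31
[365.30188421 238.58517411]
[367.58182363 220.61276834]
-85 145 [362.66448291 231.32532245]
-82 147 [369.9025824  231.21409715]
-79 145 [370.11430393 228.10187269]
```

{"op": "play_rows", "data": {
  "moves": [
    [[-0.0003, 0.006, 0.0042], [0, 0, 0], 0],
    [[-0.0003, 0.006, 0.0042], [0, 0, 0], 0],
    [[-0.0003, 0.006, 0.0042], [0, 0, 0], 0],
    [[-0.0003, 0.006, 0.0042], [0, 0, 0], 0],
    [[0, 0.004, 0], [0, 0, 0], 0],
    [[0, 0.004, 0], [0, 0, 0], 0],
    [[0, 0, 0], [0, 0, 0], 0]
  ]
}}

```text
clock: 10.05
eef_pos: [499.9, -139.7, 113.6]
tcp_rot: [2.531, 0.0, 1.719]
contact_force: [1.1, -0.3, 0.6]
opening: -0.0
```

{"op": "play_rows", "data": {
  "moves": [
    [[0, 0.0019, -0.0038], [0, 0, 0], 0],
    [[0, 0.0019, -0.0038], [0, 0, 0], 0],
    [[0, 0.0045, -0.0072], [0, 0, 0], 0],
    [[0, 0.0052, -0.0067], [0, 0, 0], 0],
    [[0, 0.0059, -0.0061], [0, 0, 0], 0],
    [[0, 0, 0], [0, 0, 0], 0]
  ]
}}

```text
clock: 10.65
eef_pos: [499.2, -139.8, 147.4]
tcp_rot: [2.531, 0.001, 1.719]
contact_force: [-3.7, -0.8, -0.5]
opening: -0.002
```

```bash
cat >> h.py <<'E'
def phi(f,lo=300,hi=420,rows=(200,210,220)):
    for y in rows:
        r=np.where(f['pixels'].max(2)[y,lo:hi]<45)[0]+lo
        if len(r): print('row',y,r.min(),r.max(),len(r),end='; ')
    print()
    for ph in np.arange(-.2,1.8,.2): 
        X=np.r_[C-84*np.cos(ph)*U,162+84*np.sin(ph)];print(round(ph,1),[np.round(proj(f,X+np.r_[v*V,0])).astype(int).tolist() for v in(0,28)],end=' ')
    print()
E
python3 - <<'E'
from h import *
st();f=save('wrist','w6');phi(f)
E
```

```text
clk 10.65 s,v,z [-8.890e+01 -1.000e-01  1.474e+02] F [-3.7 -0.8 -0.5] op -0.002 q [-0.51  0.16  2.32  1.18  0.39 -1.72]
row 200 407 407 1; row 210 302 310 9; row 220 300 310 11; 
-0.2 [[263, 242], [263, 195]] 0.0 [[280, 257], [281, 206]] 0.2 [[305, 272], [308, 217]] 0.4 [[340, 286], [346, 228]] 0.6 [[381, 298], [391, 237]] 0.8 [[427, 305], [441, 242]] 1.0 [[471, 307], [489, 243]] 1.2 [[509, 302], [529, 240]] 1.4 [[536, 293], [558, 233]] 1.6 [[551, 280], [573, 223]]
```

The force is mostly along the finger. The bar rolls towards the tip as the handle turns (about 7 mm per rad), so the path needs that correction, and at low angles friction nearly locks. I'll relieve it, lift with the correction to about 0.4 rad, then check.

{"op": "play_rows", "data": {
  "moves": [
    [[0, 0, -0.0025], [0, 0, 0], 0],
    [[0, 0, 0], [0, 0, 0], 0]
  ]
}}

```text
clock: 10.9
eef_pos: [497.4, -139.8, 148.6]
tcp_rot: [2.532, -0.0, 1.719]
contact_force: [-2.4, -1.1, -0.2]
opening: -0.002
```

{"op": "play_rows", "data": {
  "moves": [
    [[0, 0.0059, -0.0068], [0, 0, 0], 0],
    [[0, 0.0065, -0.0062], [0, 0, 0], 0],
    [[0, 0.007, -0.0055], [0, 0, 0], 0],
    [[0, 0, 0], [0, 0, 0], 0]
  ]
}}

```text
clock: 11.3
eef_pos: [503.8, -139.3, 176.0]
tcp_rot: [2.53, 0.001, 1.719]
contact_force: [-4.0, -0.3, 0.7]
opening: -0.002
```

```bash
python3 - <<'E'
from h import *
st();f=save('wrist','w7');phi(f,294,420,(190,200,210,220))
E
```

```text
clk 11.3 s,v,z [-84.2  -0.3 176. ] F [-4.  -0.3  0.7] op -0.002 q [-0.5   0.1   2.29  1.    0.42 -1.52]
row 190 402 409 4; row 210 294 308 15; row 220 294 308 15; 
-0.2 [[229, 225], [227, 182]] 0.0 [[241, 237], [240, 191]] 0.2 [[261, 248], [261, 199]] 0.4 [[288, 259], [290, 207]] 0.6 [[321, 268], [325, 214]] 0.8 [[358, 273], [365, 218]] 1.0 [[396, 274], [406, 218]] 1.2 [[429, 271], [441, 216]] 1.4 [[456, 264], [469, 211]] 1.6 [[473, 254], [487, 203]]
```

The bar keeps catching on the step. A cleaner way is to open the gripper fully and carry the bar on the flat inner face of the lower pad, approaching along the finger direction. The upper finger then passes well above the dome. I'll retreat and open.

{"op": "play_rows", "data": {
  "moves": [
    [[0, 0, -0.01], [0, 0, 0], 0],
    [[0, 0, -0.01], [0, 0, 0], 0],
    [[0, 0, -0.012], [0, 0, 0], 0],
    [[0, 0, -0.012], [0, 0, 0], 100],
    [[0, 0, 0], [0, 0, 0], 100],
    [[0, 0, 0], [0, 0, 0], 100],
    [[0, 0, 0], [0, 0, 0], 100],
    [[0, 0, 0], [0, 0, 0], 100],
    [[0, 0, 0], [0, 0, 0], 100],
    [[0, 0, 0], [0, 0, 0], 100]
  ]
}}

```text
clock: 12.35
eef_pos: [478.4, -142.8, 211.1]
tcp_rot: [2.532, -0.0, 1.719]
contact_force: [0.5, 0.1, -0.1]
opening: 1.0
```

```bash
python3 - <<'E'
from h import *
go(-86.4,0,199.3)
f=save('wrist','w8');g=save('side','s8');t=save('top','t8')
for y in(140,160,180,200,220): 
    a=f['pixels'].max(2)[y,60:240];r=np.where(a<45)[0]+60;print(y,(r.min(),r.max(),len(r)) if len(r) else None)
print('bar',proj(f,np.r_[C-82*U,145]),[proj(f,np.r_[C-82*U+v*V,145]) for v in(-28,28)])
a=cv2.cvtColor(load('s0')['pixels'],cv2.COLOR_RGB2GRAY);b=cv2.cvtColor(g['pixels'],cv2.COLOR_RGB2GRAY)
U4=lambda x:cv2.resize(x,None,fx=8,fy=8,interpolation=cv2.INTER_CUBIC)
for bx in((155,205,244,272),(165,210,246,276)):
    T=U4(a[bx[0]:bx[1],bx[2]:bx[3]]);r=cv2.matchTemplate(U4(b[bx[0]-5:bx[1]+5,bx[2]-5:bx[3]+5]),T,cv2.TM_CCOEFF_NORMED);mm=cv2.minMaxLoc(r);print('side shift px',mm[1],np.array(mm[3])/8-5)
cv2.imwrite('pics/m8.png',np.hstack([cv2.resize(f['pixels'][:,:,::-1],(400,300)),cv2.resize(t['pixels'][120:225,250:390,::-1],(400,300))]))
E
```

```text
clk 12.35 s,v,z [-1.099e+02  2.000e-01  2.111e+02] F [ 0.5  0.1 -0.1] op 1.0 q [-0.55 -0.    2.29  0.84  0.51 -1.38]
  to go, tool mm [-0.  12.5 23.1]
140 (np.int64(187), np.int64(187), 1)
160 (np.int64(185), np.int64(185), 1)
180 (np.int64(190), np.int64(239), 14)
200 (np.int64(229), np.int64(239), 11)
220 (np.int64(230), np.int64(239), 10)
bar [235.32311398 199.90262849] [array([236.27612722, 233.10946062]), array([234.29011764, 163.90886179])]
side shift px 0.9896730184555054 [-0.125 -0.125]
side shift px 0.9823752045631409 [-0.125 -0.125]
```

View pics/m8.png

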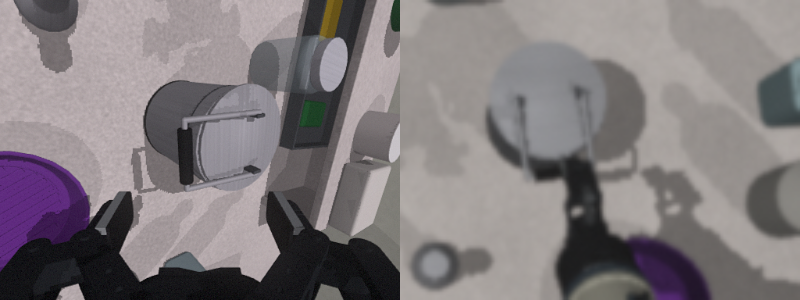

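The two-panel picture shows the handle folded (wrist sleeve at (185,156)), the fingers fully open, and the canister unmoved (side-view shift 0.1 px). I'll slide in along the finger direction, with the lower finger under the bar.

{"op": "play_rows", "data": {
  "moves": [
    [[0, 0.006, 0], [0, 0, 0], 100],
    [[0, 0.006, 0], [0, 0, 0], 100],
    [[0, 0, 0.0125], [0, 0, 0], 100],
    [[0, 0, 0.0125], [0, 0, 0], 100],
    [[0, 0, 0.0125], [0, 0, 0], 100],
    [[0, 0, 0.0125], [0, 0, 0], 100],
    [[0, 0, 0.0125], [0, 0, 0], 100],
    [[0, 0, 0.0125], [0, 0, 0], 100],
    [[0, 0, 0.0125], [0, 0, 0], 100],
    [[0, 0, 0.0125], [0, 0, 0], 100],
    [[0, 0, 0], [0, 0, 0], 100],
    [[0, 0, 0], [0, 0, 0], 100]
  ]
}}

```text
clock: 13.7
eef_pos: [545.0, -132.8, 136.4]
tcp_rot: [2.532, -0.0, 1.719]
contact_force: [-0.4, 0.2, -0.1]
opening: 1.005
```

```bash
python3 - <<'E'
from h import *
p,R=st()
b=np.r_[C-82*U,145];q=R.T@(b-p);print('bar in tool',q,'-> from lower pad face n',q[1]+42.5,' behind pad tip',-13-q[2])
f=save('wrist','w9');cv2.imwrite('pics/w9.png',f['pixels'][:,:,::-1])
E
```

```text
clk 13.7 s,v,z [-42.6  -0.2 136.4] F [-0.4  0.2 -0.1] op 1.005 q [-0.44  0.24  2.25  1.22  0.34 -1.7 ]
bar in tool [-2.42771757e-02 -2.73941224e+01 -2.96623360e+01] -> from lower pad face n 15.105877583052045  behind pad tip 16.66233595449257
```

View pics/w9.png

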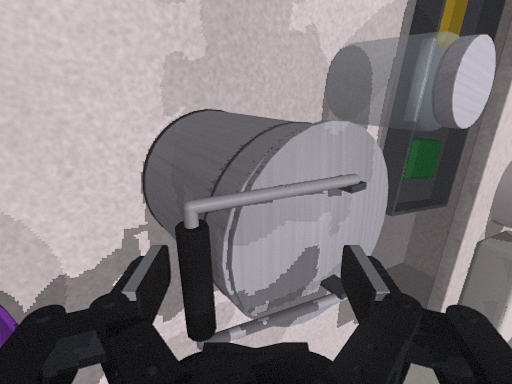

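The wrist view shows the sleeve, (195,225) to (200,335), between the open fingers. The lower pad at (155,280) is just outside and below it, and the upper pad at (360,280) clears the lid. Now I'll carry the bar up along the arc.

{"op": "play_rows", "data": {
  "moves": [
    [[0, 0.002, 0.0025], [0, 0, 0], 100],
    [[0, 0.002, 0.0025], [0, 0, 0], 100],
    [[0, 0.0035, -0.002], [0, 0, 0], 100],
    [[0, 0.0019, -0.0044], [0, 0, 0], 100],
    [[0, 0.0019, -0.0044], [0, 0, 0], 100],
    [[0, 0.0045, -0.0084], [0, 0, 0], 100],
    [[0, 0.0052, -0.0079], [0, 0, 0], 100],
    [[0, 0.0059, -0.0073], [0, 0, 0], 100],
    [[0, 0, 0], [0, 0, 0], 100]
  ]
}}

```text
clock: 14.65
eef_pos: [550.5, -132.5, 177.1]
tcp_rot: [2.53, 0.001, 1.719]
contact_force: [-0.0, 0.0, -0.3]
opening: 1.0
```

```bash
cat >> h.py <<'E'
def barintool(f):
    p,R=st()
    for ph in np.arange(-.2,1.8,.2):
        X=np.r_[C-84*np.cos(ph)*U,162+84*np.sin(ph)];q=R.T@(X-p);print(round(ph,1),'n',round(q[1]+42.5,1),'k',round(-13-q[2],1),[np.round(proj(f,X+np.r_[v*V,0])).astype(int).tolist() for v in(0,28)])
    for y in(200,230,260):
        r=np.where(f['pixels'].max(2)[y,175:340]<45)[0]+175;print(y,(r.min(),r.max(),len(r)) if len(r) else None)
E
python3 - <<'E'
from h import *
f=save('wrist','w10');barintool(f)
E
```

```text
clk 14.7 s,v,z [-37.3  -0.6 176.4] F [-0.7 -0.5 -0.4] op 0.995 q [-0.43  0.16  2.22  0.96  0.39 -1.41]
-0.2 n -12.2 k -12.6 [[151, 247], [145, 198]]
0.0 n -4.0 k 2.0 [[158, 262], [152, 210]]
0.2 n 7.0 k 14.7 [[174, 279], [168, 222]]
0.4 n 20.2 k 25.0 [[200, 294], [195, 233]]
0.6 n 35.3 k 32.4 [[235, 306], [233, 243]]
0.8 n 51.5 k 36.7 [[277, 314], [279, 249]]
1.0 n 68.2 k 37.7 [[322, 316], [328, 250]]
1.2 n 84.8 k 35.4 [[364, 311], [374, 247]]
1.4 n 100.6 k 29.8 [[399, 301], [411, 239]]
1.6 n 115.0 k 21.1 [[424, 287], [437, 228]]
200 None
230 (np.int64(175), np.int64(187), 13)
260 (np.int64(175), np.int64(190), 16)
```

The bar is at phi 0.2 on the lower pad, 15 mm behind its tip, with force near zero. I'll keep going.

{"op": "play_rows", "data": {
  "moves": [
    [[0, 0.0065, -0.0062], [0, 0, 0], 100],
    [[0, 0.007, -0.0055], [0, 0, 0], 100],
    [[0, 0.0074, -0.0046], [0, 0, 0], 100],
    [[0, 0.0078, -0.0036], [0, 0, 0], 100],
    [[0, 0.0081, -0.0027], [0, 0, 0], 100],
    [[0, 0.0083, -0.0017], [0, 0, 0], 100],
    [[0, 0, 0], [0, 0, 0], 100]
  ]
}}

```text
clock: 15.4
eef_pos: [573.6, -128.9, 222.0]
tcp_rot: [2.53, 0.001, 1.719]
contact_force: [0.5, 0.6, -0.8]
opening: 1.002
```

```bash
python3 - <<'E'
from h import *
f=save('wrist','w11');barintool(f)
E
```

```text
clk 15.45 s,v,z [-14.3  -0.5 221.4] F [-0.6 -0.5 -0. ] op 1.002 q [-0.4   0.11  2.14  0.74  0.46 -1.14]
-0.2 n -56.8 k -36.4 [[90, 227], [81, 184]]
0.0 n -48.6 k -21.7 [[91, 239], [81, 192]]
0.2 n -37.7 k -9.0 [[99, 251], [89, 201]]
0.4 n -24.4 k 1.3 [[116, 262], [107, 209]]
0.6 n -9.4 k 8.7 [[141, 271], [133, 216]]
0.8 n 6.8 k 13.0 [[174, 277], [168, 220]]
1.0 n 23.5 k 14.1 [[211, 278], [207, 221]]
1.2 n 40.1 k 11.7 [[248, 275], [247, 219]]
1.4 n 56.0 k 6.1 [[282, 267], [283, 213]]
1.6 n 70.3 k -2.5 [[309, 257], [312, 205]]
200 None
230 (np.int64(175), np.int64(187), 13)
260 (np.int64(175), np.int64(190), 16)
```

{"op": "play_rows", "data": {
  "moves": [
    [[0, 0.0084, -0.0008], [0, 0, 0], 100],
    [[0, 0.0085, 0], [0, 0, 0], 100],
    [[0, 0.0084, 0.0012], [0, 0, 0], 100],
    [[0, 0.0083, 0.002], [0, 0, 0], 100],
    [[0, 0.0081, 0.0028], [0, 0, 0], 100],
    [[0, 0.0078, 0.0034], [0, 0, 0], 100],
    [[0, 0.0074, 0.0041], [0, 0, 0], 100],
    [[0, 0.007, 0.0049], [0, 0, 0], 100],
    [[0, 0.0055, 0.0048], [0, 0, 0], 100],
    [[0, 0, 0], [0, 0, 0], 100],
    [[0, 0, 0], [0, 0, 0], 100]
  ]
}}

```text
clock: 16.55
eef_pos: [641.5, -118.3, 242.5]
tcp_rot: [2.532, -0.0, 1.719]
contact_force: [0.2, -1.5, -0.7]
opening: 1.0
```

```bash
python3 - <<'E'
from h import *
f=save('wrist','w12');g=save('side','s12');barintool(f)
cv2.imwrite('pics/m12.png',np.hstack([cv2.resize(f['pixels'][:,:,::-1],(400,300)),cv2.resize(g['pixels'][100:205,210:350,::-1],(400,300))]))
E
```

```text
clk 16.65 s,v,z [ 54.8  -1.  242.7] F [-0.1  0.7  0.1] op 0.999 q [-0.32  0.17  2.    0.6   0.48 -0.94]
-0.2 n -125.7 k -14.3 [[-59, 247], [-78, 198]]
0.0 n -117.5 k 0.3 [[-71, 262], [-93, 210]]
0.2 n -106.6 k 13.1 [[-76, 278], [-101, 222]]
0.4 n -93.3 k 23.4 [[-70, 293], [-96, 233]]
0.6 n -78.3 k 30.8 [[-52, 305], [-78, 243]]
0.8 n -62.1 k 35.2 [[-20, 313], [-45, 249]]
1.0 n -45.4 k 36.2 [[22, 315], [1, 250]]
1.2 n -28.8 k 33.9 [[69, 310], [53, 246]]
1.4 n -12.9 k 28.3 [[117, 300], [105, 238]]
1.6 n 1.5 k 19.7 [[159, 286], [151, 228]]
200 (np.int64(293), np.int64(322), 18)
230 (np.int64(175), np.int64(200), 26)
260 (np.int64(175), np.int64(203), 29)
```

View pics/m12.png

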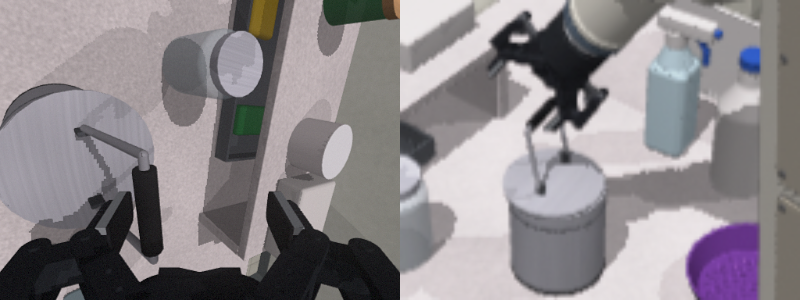

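The left panel shows the sleeve at (148,210) past the lid axis; the side view shows the handle standing up (from (540,188) to the bar at (545,110)), and the force is about 0. I'll retreat along the fingers so it stands alone, then turn the tool vertical.

{"op": "play_rows", "data": {
  "moves": [
    [[0, 0, -0.012], [0, 0, 0], 100],
    [[0, 0, -0.02], [0, 0, 0], 100],
    [[0, 0, -0.025], [0, 0, 0], 100],
    [[0, 0, -0.025], [0, 0, 0], 100],
    [[0, 0, -0.025], [0, 0, 0], 100],
    [[0, 0, 0], [0.122, 0, 0], 100],
    [[0, 0, 0], [0.122, 0, 0], 100],
    [[0, 0, 0], [0.122, 0, 0], 100],
    [[0, 0, 0], [0.122, 0, 0], 100],
    [[0, 0, 0], [0.122, 0, 0], 100],
    [[0, 0, 0], [0, 0, 0], 100],
    [[0, 0, 0], [0, 0, 0], 100]
  ]
}}

```text
clock: 17.85
eef_pos: [580.9, -127.5, 330.4]
tcp_rot: [3.14, -0.0, 1.719]
contact_force: [0.2, -0.0, 0.6]
opening: 0.998
```

```bash
python3 - <<'E'
from h import *
f=save('wrist','w13');g=save('side','s13');t=save('top','t13')
p,R=st();print(np.round(R,3).tolist())
X=np.r_[C+15*U,244.6];print('expect wrist',proj(f,X),'side',proj(g,X),'top',proj(t,X))
def dark(f,c,w,th=45):
    x0,y0=int(c[0]-w),int(c[1]-w);m=(f['pixels'].max(2)[max(y0,0):y0+2*w,max(x0,0):x0+2*w]<th).astype(np.uint8)
    k,l,st_,ce=cv2.connectedComponentsWithStats(m)
    for i in range(1,k):
        if st_[i,4]>12: print('  ',st_[i]+[max(x0,0),max(y0,0),0,0,0],ce[i]+[max(x0,0),max(y0,0)])
dark(f,proj(f,X),60);print();dark(g,proj(g,X),14,55)
E
```

```text
clk 18.0 s,v,z [ -7.2  -0.8 331. ] F [ 0.4  0.4 -0.5] op 1.002 q [-0.22  0.23  1.58  0.    1.33 -0.37]
[[-0.147, 0.989, 0.002], [0.989, 0.147, 0.0], [-0.0, 0.002, -1.0]]
expect wrist [280.1865379  191.62109288] side [259.76239772 139.87808192] top [304.09971285 144.51186243]
   [ 275  156   18   69 1071] [283.32586368 190.37161531]
   [258 189   9   5  14] [261.         189.85714286]

   [256 135   9   9  31] [259.90322581 138.70967742]
```

Wrist and side images both show the bar where it should be at the stop (s about 16.5 mm, z 245), so the handle stands by itself. I'll align over it, descend and pinch.

{"op": "play_rows", "data": {
  "moves": [
    [[0.001, 0.012, 0], [0, 0, 0], 100],
    [[0, 0.0118, 0], [0, 0, 0], 100],
    [[0, 0, 0.013], [0, 0, 0], 100],
    [[0, 0, 0.015], [0, 0, 0], 100],
    [[0, 0, 0.015], [0, 0, 0], 100],
    [[0, 0, 0.015], [0, 0, 0], 100],
    [[0, 0, 0.015], [0, 0, 0], 100],
    [[0, 0, 0.015], [0, 0, 0], 100],
    [[0, 0, 0.012], [0, 0, 0], 100],
    [[0, 0, 0.005], [0, 0, 0], 100],
    [[0, 0, 0], [0, 0, 0], 100],
    [[0, 0, 0], [0, 0, 0], 100]
  ]
}}

```text
clock: 19.2
eef_pos: [604.8, -123.1, 226.1]
tcp_rot: [3.141, 0.0, 1.719]
contact_force: [-0.1, 0.4, 0.1]
opening: 1.002
```

{"op": "play_rows", "data": {
  "moves": [
    [[0, 0, 0], [0, 0, 0], 60],
    [[0, 0, 0], [0, 0, 0], 40],
    [[0, 0, 0], [0, 0, 0], 30],
    [[0, 0, 0], [0, 0, 0], 25],
    [[0, 0, 0], [0, 0, 0], 20],
    [[0, 0, 0], [0, 0, 0], 15],
    [[0, 0, 0], [0, 0, 0], 10],
    [[0, 0, 0], [0, 0, 0], 5],
    [[0, 0, 0], [0, 0, 0], 0],
    [[0, 0, 0], [0, 0, 0], 0],
    [[0, 0, 0], [0, 0, 0], 0],
    [[0, 0, 0], [0, 0, 0], 0]
  ],
  "squeeze": 40
}}

```text
clock: 20.4
eef_pos: [604.4, -123.1, 225.7]
tcp_rot: [3.142, 0.0, 1.719]
contact_force: [-2.7, -0.4, 4.5]
opening: 0.15
```

```bash
python3 - <<'E'
from h import *
p,R=st();print(p)
f=save('wrist','w14')
E
```

```text
clk 20.4 s,v,z [1.760e+01 2.000e-01 2.257e+02] F [-2.7 -0.4  4.5] op 0.15 q [-0.2   0.35  1.66 -0.    1.14 -0.35]
[ 604.39143935 -123.10269911  225.69983001]
```

The grip holds on the 14 mm sleeve. I'll lift slowly.

{"op": "play_rows", "data": {
  "moves": [
    [[0, -0.001, -0.002], [0, 0, 0], 0],
    [[0, 0, -0.003], [0, 0, 0], 0],
    [[0, 0, -0.004], [0, 0, 0], 0],
    [[0, 0, -0.005], [0, 0, 0], 0],
    [[0, 0, -0.006], [0, 0, 0], 0],
    [[0, 0, -0.008], [0, 0, 0], 0],
    [[0, 0, -0.01], [0, 0, 0], 0],
    [[0, 0, -0.012], [0, 0, 0], 0],
    [[0, 0, -0.012], [0, 0, 0], 0],
    [[0, 0, -0.012], [0, 0, 0], 0],
    [[0, 0, -0.006], [0, 0, 0], 0],
    [[0, 0, 0], [0, 0, 0], 0],
    [[0, 0, 0], [0, 0, 0], 0],
    [[0, 0, 0], [0, 0, 0], 0]
  ]
}}

```text
clock: 21.85
eef_pos: [603.0, -123.1, 304.9]
tcp_rot: [-3.141, -0.0, 1.719]
contact_force: [-0.1, -0.2, -2.5]
opening: 0.149
```

```bash
python3 - <<'E'
from h import *
p,R=st();print(p)
f=save('wrist','w15');g=save('side','s15');t=save('top','t15')
# side: canister shift
a=cv2.cvtColor(load('s0')['pixels'],cv2.COLOR_RGB2GRAY);b=cv2.cvtColor(g['pixels'],cv2.COLOR_RGB2GRAY)
U4=lambda x:cv2.resize(x,None,fx=8,fy=8,interpolation=cv2.INTER_CUBIC)
bx=(178,205,242,292);T=U4(a[bx[0]:bx[1],bx[2]:bx[3]]);r=cv2.matchTemplate(U4(b[bx[0]-5:bx[1]+5,bx[2]-5:bx[3]+5]),T,cv2.TM_CCOEFF_NORMED);mm=cv2.minMaxLoc(r);print('side shift px',mm[1],np.array(mm[3])/8-5)
# dish from the wrist/top views: green mat centroid and dish
for n,f in(('w',f),('t',t)):
    hsv=cv2.cvtColor(np.ascontiguousarray(f['pixels']),cv2.COLOR_RGB2HSV)
    m=((hsv[...,0]>60)&(hsv[...,0]<95)&(hsv[...,1]>70)).astype(np.uint8)
    k,l,s_,ce=cv2.connectedComponentsWithStats(m)
    for i in range(1,k):
        if s_[i,4]>300: print(n,s_[i],ce[i],plane(f,ce[i],15))
E
```

```text
clk 21.85 s,v,z [ 16.3   0.4 304.9] F [-0.1 -0.2 -2.5] op 0.149 q [-0.2   0.28  1.57  0.    1.29 -0.35]
[ 603.0380685  -123.11304801  304.88125035]
side shift px 0.954780638217926 [-0.125  0.   ]
w [ 439  139   41   44 1150] [458.26608696 159.8226087 ] [ 902.62070142 -101.50317376   15.        ]
t [184 137  34  33 859] [200.68568102 152.72875437] [609.66306634 208.66689629  15.        ]
t [444 165  46  27 776] [463.32216495 179.09020619] [ 532.51166663 -688.55128463   15.        ]
```

The lid hangs in the grip (wrist force -2.5 N) and the canister hasn't shifted. I'll carry it over the dish.

{"op": "play_rows", "data": {
  "moves": [
    [[0.004, 0.0009, 0], [0, 0, 0], 0],
    [[0.008, 0.0018, 0], [0, 0, 0], 0],
    [[0.012, 0.0026, 0], [0, 0, 0], 0],
    [[0.016, 0.0035, 0], [0, 0, 0], 0],
    [[0.02, 0.0044, 0], [0, 0, 0], 0],
    [[0.0208, 0.0046, 0], [0, 0, 0], 0],
    [[0.0208, 0.0046, 0], [0, 0, 0], 0],
    [[0.0208, 0.0046, 0], [0, 0, 0], 0],
    [[0.0208, 0.0046, 0], [0, 0, 0], 0],
    [[0.0208, 0.0046, 0], [0, 0, 0], 0],
    [[0.0208, 0.0046, 0], [0, 0, 0], 0],
    [[0.0208, 0.0046, 0], [0, 0, 0], 0],
    [[0.0208, 0.0046, 0], [0, 0, 0], 0],
    [[0.0208, 0.0046, 0], [0, 0, 0], 0],
    [[0.0208, 0.0046, 0], [0, 0, 0], 0],
    [[0.02, 0.0044, 0], [0, 0, 0], 0],
    [[0.016, 0.0035, 0], [0, 0, 0], 0],
    [[0.012, 0.0026, 0], [0, 0, 0], 0],
    [[0.008, 0.0018, 0], [0, 0, 0], 0],
    [[0.004, 0.0009, 0], [0, 0, 0], 0]
  ]
}}

```text
clock: 24.0
eef_pos: [626.6, 212.6, 305.5]
tcp_rot: [-3.141, 0.0, 1.719]
contact_force: [0.4, 0.1, -2.1]
opening: 0.148
```

{"op": "play_rows", "data": {
  "moves": [
    [[0, 0, 0.01], [0, 0, 0], 0],
    [[0, 0, 0.015], [0, 0, 0], 0],
    [[0, 0, 0.015], [0, 0, 0], 0],
    [[0, 0, 0.015], [0, 0, 0], 0],
    [[0, 0, 0.015], [0, 0, 0], 0],
    [[0, 0, 0.01], [0, 0, 0], 0],
    [[0, 0, 0], [0, 0, 0], 0],
    [[0, 0, 0], [0, 0, 0], 0],
    [[0, 0, 0], [0, 0, 0], 0],
    [[0, 0, 0], [0, 0, 0], 0]
  ]
}}

```text
clock: 25.0
eef_pos: [627.1, 212.0, 226.5]
tcp_rot: [3.14, -0.0, 1.719]
contact_force: [0.4, -0.2, -1.9]
opening: 0.144
```

```bash
python3 - <<'E'
from h import *
p,R=st();print(p,np.round(R,3)[:,2])
f=save('wrist','w16');g=save('side','s16');t=save('top','t16')
hz=162+(p[2]-225.7); hs=p-15*np.r_[R[:2,1],0]
lc=np.r_[hs[:2],hz-22];print('lid centre est',lc)
print('proj lid in side',proj(g,lc+[0,0,4.5]),'dish rim in side',proj(g,(610.5,210,40)))
a=np.hstack([cv2.resize(f['pixels'][:,:,::-1],(400,300)),cv2.resize(g['pixels'][160:280,120:280,::-1],(400,300))]);cv2.imwrite('pics/m16.png',a)
# dark hinge lugs in wrist view
for v in(-32,32): print('hinge exp',proj(f,np.r_[hs[:2]+v*R[:2,0],hz]))
# lid rim ellipse expected extreme points and dish rim extremes, in wrist
for c,r,n in((lc+[0,0,4.5],64,'lid'),(np.array([610.5,210,40]),88,'dish')): print(n,[np.round(proj(f,c+r*np.array([np.cos(q),np.sin(q),0]))).tolist() for q in np.arange(0,6.28,np.pi/4)])
E
```

```text
clk 25.0 s,v,z [ 91.8 327.8 226.5] F [ 0.4 -0.2 -1.9] op 0.144 q [0.32 0.41 1.55 0.   1.17 0.18]
[627.09862587 212.04205474 226.48106586] [ 0.001  0.    -1.   ]
lid centre est [612.26259113 209.8303534  140.78106586]
proj lid in side [191.90431929 214.56587329] dish rim in side [196.03464347 235.89122584]
hinge exp [234.27417228 241.42643864]
hinge exp [232.25352476 160.38982903]
lid [[314.0, 206.0], [302.0, 147.0], [246.0, 112.0], [181.0, 129.0], [153.0, 183.0], [174.0, 237.0], [225.0, 264.0], [281.0, 252.0]]
dish [[316.0, 173.0], [305.0, 114.0], [250.0, 79.0], [188.0, 96.0], [160.0, 150.0], [180.0, 205.0], [230.0, 231.0], [284.0, 219.0]]
```

View pics/m16.png

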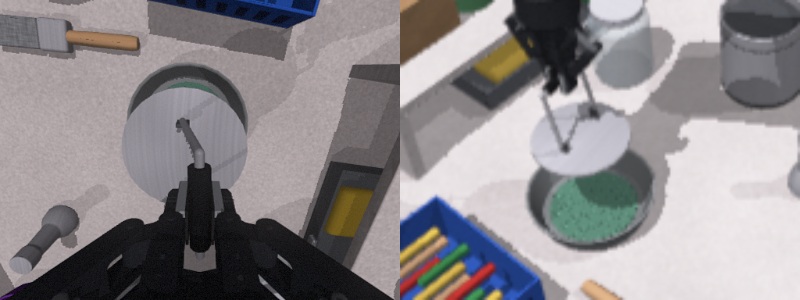

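The left panel shows the lid (edges x 122 to 247, top y 88) sitting concentrically over the dish (edges x 129 to 247, top y 63), both within 2 mm of prediction. The side panel shows the lid hanging level over the green mat. That was the last of the 12 views, so from here I go by numbers. I'll lower to just above the highest possible mat, then feel.

{"op": "play_rows", "data": {
  "moves": [
    [[0, 0, 0.008], [0, 0, 0], 0],
    [[0, 0, 0.012], [0, 0, 0], 0],
    [[0, 0, 0.012], [0, 0, 0], 0],
    [[0, 0, 0.012], [0, 0, 0], 0],
    [[0, 0, 0.012], [0, 0, 0], 0],
    [[0, 0, 0.012], [0, 0, 0], 0],
    [[0, 0, 0.012], [0, 0, 0], 0],
    [[0, 0, 0.01], [0, 0, 0], 0],
    [[0, 0, 0.006], [0, 0, 0], 0],
    [[0, 0, 0.003], [0, 0, 0], 0],
    [[0, 0, 0], [0, 0, 0], 0],
    [[0, 0, 0], [0, 0, 0], 0],
    [[0, 0, 0], [0, 0, 0], 0]
  ]
}}

```text
clock: 26.45
eef_pos: [627.0, 212.0, 127.2]
tcp_rot: [3.141, -0.0, 1.719]
contact_force: [0.5, -0.2, -1.8]
opening: 0.147
```

{"op": "play_rows", "data": {
  "moves": [
    [[0, 0, 0.001], [0, 0, 0], 0],
    [[0, 0, 0.001], [0, 0, 0], 0],
    [[0, 0, 0], [0, 0, 0], 0]
  ]
}}

```text
clock: 26.75
eef_pos: [626.6, 211.8, 124.5]
tcp_rot: [-3.141, 0.0, 1.719]
contact_force: [-0.3, -0.5, -2.6]
opening: 0.146
```

{"op": "play_rows", "data": {
  "moves": [
    [[0, 0, 0.001], [0, 0, 0], 0],
    [[0, 0, 0.001], [0, 0, 0], 0],
    [[0, 0, 0], [0, 0, 0], 0]
  ]
}}

```text
clock: 27.05
eef_pos: [626.5, 211.9, 122.4]
tcp_rot: [-3.141, 0.0, 1.719]
contact_force: [0.2, -0.3, -1.7]
opening: 0.143
```

{"op": "play_rows", "data": {
  "moves": [
    [[0, 0, 0.001], [0, 0, 0], 0],
    [[0, 0, 0.001], [0, 0, 0], 0],
    [[0, 0, 0], [0, 0, 0], 0]
  ]
}}

```text
clock: 27.35
eef_pos: [626.5, 211.8, 120.4]
tcp_rot: [-3.141, 0.0, 1.719]
contact_force: [0.5, -0.7, -2.2]
opening: 0.147
```

{"op": "play_rows", "data": {
  "moves": [
    [[0, 0, 0.001], [0, 0, 0], 0],
    [[0, 0, 0.001], [0, 0, 0], 0],
    [[0, 0, 0], [0, 0, 0], 0]
  ]
}}

```text
clock: 27.65
eef_pos: [626.5, 211.8, 118.4]
tcp_rot: [-3.141, 0.0, 1.719]
contact_force: [0.3, -0.5, -2.0]
opening: 0.149
```

{"op": "play_rows", "data": {
  "moves": [
    [[0, 0, 0.001], [0, 0, 0], 0],
    [[0, 0, 0], [0, 0, 0], 0]
  ]
}}

```text
clock: 27.85
eef_pos: [626.6, 211.9, 117.5]
tcp_rot: [-3.141, 0.0, 1.719]
contact_force: [1.2, -0.3, -1.8]
opening: 0.146
```

{"op": "play_rows", "data": {
  "moves": [
    [[0, 0, 0.001], [0, 0, 0], 0],
    [[0, 0, 0], [0, 0, 0], 0]
  ]
}}

```text
clock: 28.05
eef_pos: [626.6, 211.9, 116.4]
tcp_rot: [-3.141, -0.0, 1.719]
contact_force: [-0.6, -0.1, -2.0]
opening: 0.145
```

{"op": "play_rows", "data": {
  "moves": [
    [[0, 0, 0.001], [0, 0, 0], 0],
    [[0, 0, 0], [0, 0, 0], 0]
  ]
}}

```text
clock: 28.25
eef_pos: [626.6, 211.8, 115.5]
tcp_rot: [-3.141, 0.0, 1.719]
contact_force: [0.0, 0.1, -2.5]
opening: 0.149
```

{"op": "play_rows", "data": {
  "moves": [
    [[0, 0, 0.001], [0, 0, 0], 0],
    [[0, 0, 0], [0, 0, 0], 0]
  ]
}}

```text
clock: 28.45
eef_pos: [626.6, 211.9, 114.5]
tcp_rot: [-3.141, 0.0, 1.719]
contact_force: [-0.6, -0.2, -2.4]
opening: 0.148
```

{"op": "play_rows", "data": {
  "moves": [
    [[0, 0, 0.001], [0, 0, 0], 0],
    [[0, 0, 0], [0, 0, 0], 0]
  ]
}}

```text
clock: 28.65
eef_pos: [626.6, 211.8, 113.4]
tcp_rot: [-3.141, 0.0, 1.719]
contact_force: [0.2, 0.4, -2.4]
opening: 0.148
```

{"op": "play_rows", "data": {
  "moves": [
    [[0, 0, 0.001], [0, 0, 0], 0],
    [[0, 0, 0], [0, 0, 0], 0]
  ]
}}

```text
clock: 28.85
eef_pos: [626.6, 211.8, 112.4]
tcp_rot: [-3.141, 0.0, 1.719]
contact_force: [-0.8, -0.3, -2.3]
opening: 0.149
```

{"op": "play_rows", "data": {
  "moves": [
    [[0, 0, 0.001], [0, 0, 0], 0],
    [[0, 0, 0], [0, 0, 0], 0]
  ]
}}

```text
clock: 29.05
eef_pos: [626.6, 211.8, 111.5]
tcp_rot: [-3.141, 0.0, 1.719]
contact_force: [0.2, 1.0, -1.2]
opening: 0.15
```

{"op": "play_rows", "data": {
  "moves": [
    [[0, 0, 0], [0, 0, 0], 0]
  ]
}}

```text
clock: 29.15
eef_pos: [626.6, 211.9, 111.5]
tcp_rot: [-3.142, -0.0, 1.719]
contact_force: [-0.6, -0.6, -2.2]
opening: 0.143
```

{"op": "play_rows", "data": {
  "moves": [
    [[0, 0, 0.0005], [0, 0, 0], 0],
    [[0, 0, 0], [0, 0, 0], 0]
  ]
}}

```text
clock: 29.35
eef_pos: [626.6, 211.9, 111.0]
tcp_rot: [-3.142, 0.0, 1.719]
contact_force: [-0.1, 0.0, -2.9]
opening: 0.151
```

Not yet in contact; that reading was noise. I'll continue.

{"op": "play_rows", "data": {
  "moves": [
    [[0, 0, 0.001], [0, 0, 0], 0],
    [[0, 0, 0], [0, 0, 0], 0]
  ]
}}

```text
clock: 29.55
eef_pos: [626.6, 211.9, 110.0]
tcp_rot: [-3.141, 0.0, 1.719]
contact_force: [-0.6, -0.4, -1.5]
opening: 0.147
```

{"op": "play_rows", "data": {
  "moves": [
    [[0, 0, 0.0007], [0, 0, 0], 0],
    [[0, 0, 0], [0, 0, 0], 0]
  ]
}}

```text
clock: 29.75
eef_pos: [626.6, 211.8, 109.3]
tcp_rot: [-3.141, 0.0, 1.719]
contact_force: [-0.4, 0.9, -2.3]
opening: 0.149
```

{"op": "play_rows", "data": {
  "moves": [
    [[0, 0, 0.001], [0, 0, 0], 0],
    [[0, 0, 0], [0, 0, 0], 0]
  ]
}}

```text
clock: 29.95
eef_pos: [626.6, 211.8, 108.3]
tcp_rot: [-3.141, 0.0, 1.719]
contact_force: [-0.3, 0.4, -2.8]
opening: 0.15
```

{"op": "play_rows", "data": {
  "moves": [
    [[0, 0, 0.0007], [0, 0, 0], 0],
    [[0, 0, 0], [0, 0, 0], 0]
  ]
}}

```text
clock: 30.15
eef_pos: [626.6, 211.9, 107.6]
tcp_rot: [-3.141, 0.0, 1.719]
contact_force: [0.5, 0.5, -2.7]
opening: 0.148
```

{"op": "play_rows", "data": {
  "moves": [
    [[0, 0, 0.001], [0, 0, 0], 0],
    [[0, 0, 0], [0, 0, 0], 0]
  ]
}}

```text
clock: 30.35
eef_pos: [626.6, 211.9, 106.6]
tcp_rot: [-3.141, 0.0, 1.719]
contact_force: [0.2, 1.2, -2.4]
opening: 0.148
```

{"op": "play_rows", "data": {
  "moves": [
    [[0, 0, 0.0007], [0, 0, 0], 0],
    [[0, 0, 0], [0, 0, 0], 0]
  ]
}}

```text
clock: 30.55
eef_pos: [626.7, 211.9, 106.1]
tcp_rot: [3.142, -0.0, 1.719]
contact_force: [-0.2, 0.8, -1.3]
opening: 0.149
```

{"op": "play_rows", "data": {
  "moves": [
    [[0, 0, 0], [0, 0, 0], 0]
  ]
}}

```text
clock: 30.65
eef_pos: [626.7, 211.9, 106.1]
tcp_rot: [3.141, -0.0, 1.719]
contact_force: [-0.5, -0.1, -1.0]
opening: 0.146
```

{"op": "play_rows", "data": {
  "moves": [
    [[0, 0, 0.0005], [0, 0, 0], 0],
    [[0, 0, 0], [0, 0, 0], 0]
  ]
}}

```text
clock: 30.85
eef_pos: [626.8, 211.9, 105.9]
tcp_rot: [3.141, -0.0, 1.719]
contact_force: [-1.0, 0.8, 4.6]
opening: 0.148
```

Contact: the force went from -2.4 to +4.6 N and motion stopped at TCP z 105.9 (mat top about 8 mm, within 8 to 22). I'll relieve slightly, then open.

{"op": "play_rows", "data": {
  "moves": [
    [[0, 0, -0.0003], [0, 0, 0], 0],
    [[0, 0, 0], [0, 0, 0], 0],
    [[0, 0, 0], [0, 0, 0], 0]
  ]
}}

```text
clock: 31.15
eef_pos: [626.8, 211.9, 106.0]
tcp_rot: [3.141, -0.0, 1.719]
contact_force: [-1.0, -0.7, 4.4]
opening: 0.149
```

```bash
python3 - <<'E'
from h import *
st();g=save('side','s17');t=save('top','t17');st()
E
```

```text
clk 31.15 s,v,z [ 91.5 327.7 106. ] F [-1.  -0.7  4.4] op 0.149 q [ 0.32  0.54  1.65 -0.    0.96  0.18]
clk 31.25 s,v,z [ 91.5 327.7 106. ] F [-1.8 -0.3  4.2] op 0.15 q [ 0.32  0.54  1.65 -0.    0.96  0.18]
```

{"op": "play_rows", "data": {
  "moves": [
    [[0, 0, -0.0005], [0, 0, 0], 0],
    [[0, 0, 0], [0, 0, 0], 0]
  ]
}}

```text
clock: 31.45
eef_pos: [626.6, 211.9, 106.0]
tcp_rot: [-3.141, 0.0, 1.719]
contact_force: [-0.5, -0.8, 1.7]
opening: 0.149
```

{"op": "play_rows", "data": {
  "moves": [
    [[0, 0, 0], [0, 0, 0], 18],
    [[0, 0, 0], [0, 0, 0], 22],
    [[0, 0, 0], [0, 0, 0], 26],
    [[0, 0, 0], [0, 0, 0], 32],
    [[0, 0, 0], [0, 0, 0], 45],
    [[0, 0, 0], [0, 0, 0], 70],
    [[0, 0, 0], [0, 0, 0], 100],
    [[0, 0, 0], [0, 0, 0], 100],
    [[0, 0, 0], [0, 0, 0], 100],
    [[0, 0, 0], [0, 0, 0], 100]
  ]
}}

```text
clock: 32.45
eef_pos: [626.6, 211.9, 106.3]
tcp_rot: [-3.142, 0.0, 1.719]
contact_force: [0.5, -0.1, 0.4]
opening: 1.0
```

```bash
python3 - <<'E'
from h import *
p,R=st()
f=save('wrist','w18')
m=(f['pixels'].max(2)[80:330,180:330]<45).astype(np.uint8);k,l,s_,ce=cv2.connectedComponentsWithStats(m)
for i in range(1,k):
    if s_[i,4]>100: print(s_[i]+[180,80,0,0,0],ce[i]+[180,80])
print('bar exp',proj(f,p+np.r_[0,0,19]))
E
```

```text
clk 32.45 s,v,z [ 91.3 327.7 106.3] F [ 0.5 -0.1  0.4] op 1.0 q [0.32 0.54 1.65 0.   0.96 0.18]
[ 238  209   32  114 3079] [254.37512179 265.18447548]
bar exp [252.95951431 267.98952631]
```

The handle stands freely between the open fingers. I'll retreat straight up.

{"op": "play_rows", "data": {
  "moves": [
    [[0, 0, -0.008], [0, 0, 0], 100],
    [[0, 0, -0.015], [0, 0, 0], 100],
    [[0, 0, -0.02], [0, 0, 0], 100],
    [[0, 0, -0.025], [0, 0, 0], 100],
    [[0, 0, -0.03], [0, 0, 0], 100],
    [[0, 0, -0.03], [0, 0, 0], 100],
    [[0, 0, -0.03], [0, 0, 0], 100],
    [[0, 0, -0.02], [0, 0, 0], 100],
    [[0, -0.03, 0], [0, 0, 0], 100],
    [[0, -0.03, 0], [0, 0, 0], 100],
    [[0, -0.03, 0], [0, 0, 0], 100],
    [[0, -0.03, 0], [0, 0, 0], 100],
    [[0, 0, 0], [0, 0, 0], 100],
    [[0, 0, 0], [0, 0, 0], 100]
  ]
}}

```text
clock: 33.9
eef_pos: [508.3, 194.4, 285.9]
tcp_rot: [3.139, -0.001, 1.719]
contact_force: [-0.5, 0.4, 0.4]
opening: 1.005
```

```bash
python3 - <<'E'
from h import *
p,R=st();f=save('wrist','w19');g=save('side','s19');t=save('top','t19')
L=np.array([611.8,209.7,20.]);B=np.r_[L[:2]+15*R[:2,1],20+22+82.6]
def dark(f,c,w,th=50):
    x0,y0=max(int(c[0]-w),0),max(int(c[1]-w),0);m=(f['pixels'].max(2)[y0:y0+2*w,x0:x0+2*w]<th).astype(np.uint8)
    k,l,s_,ce=cv2.connectedComponentsWithStats(m)
    for i in range(1,k):
        if s_[i,4]>20: print('   ',s_[i]+[x0,y0,0,0,0],ce[i]+[x0,y0])
for n,q in(('wrist',f),('side',g),('top',t)): print(n,'bar exp',proj(q,B));dark(q,proj(q,B),35 if n=='wrist' else 14)
# flatness/centre: bright lid blob in wrist and side views -> fit ellipse vs expected flange outline
for n,q in(('wrist',f),('side',g)):
    e=np.array([proj(q,L+[64*np.cos(a),64*np.sin(a),4.5]) for a in np.linspace(0,6.28,60)],np.float32)
    d=np.array([proj(q,np.array([610.5,210,40])+[88*np.cos(a),88*np.sin(a),0]) for a in np.linspace(0,6.28,60)],np.float32)
    print(n,'exp lid',[np.round(v,1) for v in cv2.fitEllipse(e)],'dish',[np.round(v,1) for v in cv2.fitEllipse(d)])
    x,y,w,h=cv2.boundingRect(e);pad=6
    hsv=cv2.cvtColor(np.ascontiguousarray(q['pixels']),cv2.COLOR_RGB2HSV)[max(y-pad,0):y+h+pad,max(x-pad,0):x+w+pad]
    _,b=cv2.threshold(hsv[...,2],0,255,cv2.THRESH_BINARY+cv2.THRESH_OTSU);b=cv2.morphologyEx(b,cv2.MORPH_CLOSE,np.ones((7,7)))
    c=max(cv2.findContours(b,cv2.RETR_EXTERNAL,cv2.CHAIN_APPROX_NONE)[0],key=cv2.contourArea)
    E=cv2.fitEllipse(cv2.convexHull(c));print('   got',np.round(np.add(E[0],[max(x-pad,0),max(y-pad,0)]),1),np.round(E[1],1),round(E[2],1))
a=cv2.cvtColor(load('s0')['pixels'],cv2.COLOR_RGB2GRAY);b=cv2.cvtColor(g['pixels'],cv2.COLOR_RGB2GRAY)
U8=lambda x:cv2.resize(x,None,fx=8,fy=8,interpolation=cv2.INTER_CUBIC)
for nm,bx in(('can',(178,205,242,292)),('dish',(240,262,172,224)),('jar',(152,196,193,223)),('nozzle',(208,242,272,294)),('basket',(244,314,98,180)),('brush',(270,310,190,248))):
    T=U8(a[bx[0]:bx[1],bx[2]:bx[3]]);r=cv2.matchTemplate(U8(b[bx[0]-5:bx[1]+5,bx[2]-5:bx[3]+5]),T,cv2.TM_CCOEFF_NORMED);mm=cv2.minMaxLoc(r);print(nm,'shift px',round(mm[1],3),np.array(mm[3])/8-5)
E
```

```text
clk 33.9 s,v,z [-28.3 328.7 285.9] F [-0.5  0.4  0.4] op 1.005 q [ 0.36  0.18  1.75 -0.    1.22  0.21]
wrist bar exp [368.41542412 167.87091565]
    [360 138  20  57 742] [369.05121294 167.07951482]
side bar exp [189.07385793 217.18710315]
    [184 211  12  13  48] [189.04166667 216.79166667]
top bar exp [194.92128879 142.00223245]
    [188 129  15  27  85] [194.21176471 140.85882353]
wrist exp lid [array([331.1, 146.1]), array([89.9, 97.6]), np.float64(49.9)] dish [array([333.3, 145.7]), array([128.2, 139.6]), np.float64(50.2)]
   got [329.9 144.4] [95.2 96.8] 75.3
side exp lid [array([196.3, 239. ]), array([29.1, 38.3]), np.float64(78.2)] dish [array([195.9, 236.7]), array([40.1, 53.1]), np.float64(78.3)]Traceback (most recent call last):
  File "<stdin>", line 19, in <module>
cv2.error: OpenCV(4.12.0) /io/opencv/modules/imgproc/src/shapedescr.cpp:361: error: (-201:Incorrect size of input array) There should be at least 5 points to fit the ellipse in function 'fitEllipseNoDirect'
```

```bash
python3 - <<'E'
from h import *
g=load('s19');a=cv2.cvtColor(load('s0')['pixels'],cv2.COLOR_RGB2GRAY);b=cv2.cvtColor(g['pixels'],cv2.COLOR_RGB2GRAY)
U8=lambda x:cv2.resize(x,None,fx=8,fy=8,interpolation=cv2.INTER_CUBIC)
for nm,bx in(('can',(178,205,242,292)),('dish',(240,262,172,224)),('jar',(152,196,193,223)),('nozzle',(208,242,272,294)),('basket',(244,314,98,180)),('brush',(270,310,190,248)),('spray',(102,156,294,318)),('soft',(116,170,318,343))):
    T=U8(a[bx[0]:bx[1],bx[2]:bx[3]]);r=cv2.matchTemplate(U8(b[bx[0]-5:bx[1]+5,bx[2]-5:bx[3]+5]),T,cv2.TM_CCOEFF_NORMED);mm=cv2.minMaxLoc(r);print(nm,'shift px',round(mm[1],3),np.array(mm[3])/8-5)
E
```

```text
can shift px 0.893 [0.    0.125]
dish shift px 0.703 [0.    0.375]
jar shift px 0.047 [-0.25 -0.25]
nozzle shift px 0.831 [0.    0.125]
basket shift px 0.993 [-0.125  0.   ]
brush shift px 0.991 [0.    0.125]
spray shift px 0.999 [0. 0.]
soft shift px 0.988 [0. 0.]
```

```bash
python3 - <<'E'
from h import *
g=load('t19');a=load('t0')['pixels'];b=g['pixels'];print('jar top diff',np.abs(a[88:120,253:281].astype(int)-b[88:120,253:281]).mean())
print(sign_off())
E
```

```text
jar top diff 3.892857142857143
the job is handed in; nothing more can be done
None
```

The job is done and handed in at about 34 s on the robot's clock (limit 72 s). The handle was tipped up past upright and stood by itself. I lifted the lid off by it and set it on the green mat in the grey dish.

**Handle:** The first two tries, with shut fingers, failed. The bar caught on the step behind the pads; it slipped off once, and I backed out of the second try. The inward push on the lid reached about 4 N, but the canister had not moved (0.1 px in the side view). The third try, with the gripper open and the bar carried on the lower pad, went smoothly with almost no force.

**Placing:** I lowered in steps of 1 mm or less and felt the mat as the wrist force went from -2.4 to +4.6 N. I eased that to 1.7 N before opening. The mat top came out at about 8 mm.

**Last checks:**
- **Lid:** The bar was within about 1 px of where it should be in all three views, which fits a flat, centred lid with the handle up. The lid outline in the wrist view was within 2 px; the same check in the side view failed for lack of contour points.
- **Everything else:** The canister, nozzle, basket, brush, spray and softener shifted 0.15 px or less.
- **Dish:** It read 0.4 px, with a weak match because the lid now covers it.
- **Jar:** The side-view match failed, probably because the arm hid the jar. The top view there was nearly unchanged (mean difference 3.9 grey levels).

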